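# Deburr the bored well of a heating block

## Task

The sloping aluminium block has a freshly bored well: take the deburring tool from its stand and, holding it square to the block's face, run its blade lightly pressed against the edge of the hole all the way round, clockwise as you look at the face, starting and ending at the red mark and taking some eight to ten seconds over the round. Then hang the tool back upright in its stand and let go. Do not press the spring blade fully in, do not shift the block, and leave the bottle and the two jars alone.

Things in the scene. Friction and masses are not known exactly. Their poses are not given: they have to be found in the camera images.
- handle (a point): Loose deburring tool, 140 to 230 g: green handle, 22 x 22 mm square, 54 mm long, on a dark round flange 52 mm across, 6 mm thick; shank and blade below. Point: centre of the handle, 33 mm above the flange's underside, 65 mm from the tip of the free blade. z along the tool from blade to handle; x, y square to the handle's flats. It hangs upright in the stand, flange on the stand's top.
- blade: The tool's brass blade, a blunt cone on its axis: 4 mm across at the tip, 28 mm at 6.9 mm above the tip, then a 2 mm rim. Origin: centre of the tip; z along the tool towards the handle. It is sprung and slides up to 10 mm into the tool: 1.5 N to start it, 3 N at 5 mm, 4.5 N at the stop. Free tip to flange underside: 32 mm.
- block: Aluminium block, 110 x 110 x 40 mm, held in a grey tilting vise 140 mm wide that is fixed to the table. Origin: centre of the block, on the tilt axis, 120 mm above the table; z square to the bored face, x in the face, uphill (away from the robot), y along the tilt axis. The face slopes down towards the robot by 22 to 30 degrees; the tilt axis is stiff (8 N m).
- hole (a point): Centre of the mouth of the 61 mm bore, in the face; the bore goes through the block. z out of the face along the bore, x uphill, y left as seen from the robot. Clockwise round the edge: red mark (+x), -y, -x, +y, mark. With the blade's tip on a circle of 22 mm radius and the tool square to the face, the cone meets the edge with its tip 4 mm below the face; held deeper, the blade springs in.
- mark (a point): Red mark on the block's face: a stripe 18 x 9 mm pointing at the hole, just outside its uphill edge. Point: centre of the stripe, 42 mm uphill of the hole's centre.
- stand_hole (a point): Blue tool stand, fixed, 100 x 100 mm, 75 mm high: a top plate 90 x 90 x 8 mm with a round 40 mm hole, on two side walls. Point: centre of the hole at the top face; z up. The tool's flange rests on this plate, the blade below: the hanging handle's centre is 33 mm above this point, the tip 32 mm below.
- bottle_mid (a point): Bystander: clear bottle with blue cap, 56 mm across, 110 mm high, standing on the table; point half-way up, z up.
- jar_mid (a point): Bystander: clear jar with orange lid, 52 mm across, 75 mm high; point half-way up, z up.
- pot_mid (a point): Bystander: white plastic jar, 60 mm across, 85 mm high; point half-way up, z up.
Things that resemble listed ones, but are neither listed nor needed, are in the scene too. Leave any purple look-alike of the part that bears handle alone.

How it is judged:
By the outcome, as a careful person would: the job done as asked, in the order asked, and still so for the second after the job is handed in, with the robot touching nothing.
It also fails if it takes over 72 s, if anything falls off the work surface, if the arm or the gripper's body presses on something with over 40 N, if the wrist force passes 120 N, or if a joint passes its speed limit or range.

## Robot

A 6-joint arm with a two-finger parallel gripper is mounted at the origin on the work surface. World frame = base frame: x ahead of the robot, y to its left, z up, the work surface at z = 0. Lengths are in m, angles in rad, forces in N, time in s.
With the tool pointing down it reaches from about 0.35 to 0.725 m from the base axis. Payload 6 kg.
Tool frame: the origin (TCP) lies midway between the tips of the shut fingers; the grasp point (between the pads) lies 19 mm behind it; z points along the fingers, y is the direction in which the jaws open and shut (so a half turn about z gives the same grasp; the last joint's range is limited). The gripper opens to 85 mm and grips with 20 to 120 N. Pads are 22 mm wide; open, the fingers measure 114 mm over their backs; the gripper's body (76 mm by 85 mm) begins 54 mm behind the grasp point. The pads swing forward as they close: fully open they stand 13 mm farther back than shut.
Start: joints at [-0.881, 0.04, 0.085, 0, -1.615, -0.334], TCP at [0.209, -0.562, 0.231] pointing down, gripper open.
Joint ranges: [-2.56, 2.56], [-1.29, 2.01], [-1.08, 1.49], [-3.29, 1.98], [-2.81, -0.18], [-2.99, 2.99]. Speed limits (rad/s): [2.57, 2.57, 3.01, 3.14, 3.14, 3.14].

## Interface

Orientations are given as a rotation vector (axis times angle).
In Python, from plant import ctrl gives the robot as it stands. The module is installed in compiled form; this text tells all that it offers.
- The arm moves only by the tool step_arm, never from a script. Its argument "rows" is a list of rows, each a list of 7 numbers: the shift along the tool's x, y, z in mm, then the turn, a rotation vector about the tool's x, y, z in rad, then the finger opening in mm, from 0 to 85.4. In form: [[tx, ty, tz, ax, ay, az, hand], ...]. A call has exactly 10 rows; each row is the pose to reach, as a shift and turn from the pose measured when the call began, along the tool's axes at that moment; what a row does not reach only later rows make up. A row lasts 1/10 s, in which the tool goes at most 50 mm and 8.59 degrees, less where a joint would pass 70% of its speed; a pose out of reach is approached as far as the arm can. A call with a gripper value outside its range is refused whole. The fingers move at their own pace and stop on an object; the grip force is fixed at half the most. Time passes only in rows, so rows that repeat a pose let the fingers close, or fill a call up. It gives the time, the measured TCP pose, the force and the opening at its end, in the units of the state.
- ctrl.get_obs(): the state, without advancing time (a new reading comes with each control period).
- ctrl.snapshot(name): name is "side" or "top"; returns (picture, depth): 420x560x3 uint8, red, green, blue; 420x560 float32, m along the optical axis (not along the pixel's ray), 0 where there is no reading.
- ctrl.camera_model(name): a dict with "vertical_fov" (degrees; the focal length in pixels is half the picture's height over the tangent of half this angle, whatever the lens; pixels are square), "cx", "cy" (the principal point, pixels), "extrinsics" (4x4, takes a point from camera to world coordinates). Camera axes: x right, y down, z forward; pixel columns grow to the right and rows downward; lengths in m; the calibration is good to about 2 mm. A picture is of the moment at which its call begins. camera_model takes no time and is no camera call.
- ctrl.close_job(): hands the job in, once; it reports no verdict.
Trained networks look in the newest picture that a camera, given by its name, has taken for a name from the list of things; names that differ only in an ending like _2 or _b are one class to them, and where a whole thing is asked for, a point or a joint stands for the part that bears it (a point fixed in the world has none). Each returns a list of dicts, best first, with "p" (0 to 1); they miss things now and then, are a little off and sometimes report something else, mostly with a low value. They report only what shows in the picture. A call takes as long as a camera call. They do not tell look-alikes from the thing itself.
- ctrl.search_frame(thing, camera): "rect" ([left, top, right, bottom] in pixels, round what is visible of it).
The state is a dict: "clock": time; "joint_pos": joint angles; "joint_velocities": joint speeds; "joint_torque": joint torques, N m; "ee_pos": TCP position; "ee_rot": TCP orientation; "contact_force": force on the tool from outside, world axes, zero at the start; "ft_torque": the same for the moment, N m; "width": opening from 0.0 (shut) to 1.0 (fully open).
Only numpy, scipy, OpenCV 4.12 (cv2) and the standard library are available. Lean on these libraries where they do the work, as an engineer would, in place of code of your own. Each camera call takes 0.05 s, during which the arm holds its last target.

## Working session

There is one attempt and no reset: what is moved stays moved. The work goes in short steps, Python scripts to look and compute and a tool call to move; the robot and the scene stay as the last step left them, time stands still between calls to the robot, and variables do not carry over. Pictures are saved under pics/ and viewed, and the job is handed in when it is done.

Besides the shell and the picture viewer there is one more tool, called after "Call:" as a command line: name --pt "numbers of a row" for each row, then --argument value for the rest. step_arm: Moves the arm, as the interface text tells. Its arguments: {"type":"object","properties":{"rows":{"type":"array","items":{"type":"array","items":{"type":"number"}}}},"required":["rows"]}

```bash
mkdir -p pics; ls
cat > h.py <<'E'
import numpy as np,cv2
from plant import ctrl
from scipy.spatial.transform import Rotation as R
def cam(n):
    m=ctrl.camera_model(n); f=210/np.tan(np.radians(m["vertical_fov"])/2)
    return f,m["cx"],m["cy"],np.array(m["extrinsics"])
def unproj(n,u,v,d):
    f,cx,cy,T=cam(n); p=np.stack([(np.asarray(u)-cx)/f*d,(np.asarray(v)-cy)/f*d,d*np.ones_like(np.asarray(u,float))],-1)
    return p@T[:3,:3].T+T[:3,3]
def cloud(n,dep):
    v,u=np.mgrid[0:420,0:560]; return unproj(n,u,v,dep)
def proj(n,P):
    f,cx,cy,T=cam(n); p=(np.asarray(P)-T[:3,3])@T[:3,:3]
    return p[...,0]/p[...,2]*f+cx,p[...,1]/p[...,2]*f+cy
def snap(n,name):
    im,d=ctrl.snapshot(n); cv2.imwrite(f"pics/{name}.png",im[...,::-1]); np.save(f"pics/{name}.npy",d); return im,d
E
python3 - <<'E'
from h import *
np.set_printoptions(precision=4,suppress=True)
for n in ("side","top"):
    im,d=snap(n,n+"0"); m=ctrl.camera_model(n); print(n,m["vertical_fov"],m["cx"],m["cy"],m["extrinsics"],d.shape,(d>0).mean())
    for t in ["handle","block","hole","mark","stand_hole","bottle_mid","jar_mid","pot_mid"]:
        r=ctrl.search_frame(t,n); print(t,[(np.round(x["rect"]).astype(int).tolist(),round(x["p"],2)) for x in r[:4]])
print(ctrl.get_obs())
E
```

```text
pics
side 44.2678659022143 277.25103588856825 211.2984922268475 [[-0.9784 -0.1127  0.1735  0.4214]
 [-0.2068  0.566  -0.798   0.8497]
 [-0.0083 -0.8167 -0.5771  0.7469]
 [ 0.      0.      0.      1.    ]] (420, 560) 0.9958971088435374
handle [([280, 158, 295, 188], 0.83), ([215, 187, 251, 204], 0.69)]
block [([192, 244, 273, 325], 0.69)]
hole [([189, 244, 275, 326], 0.72)]
mark [([190, 245, 274, 328], 0.78)]
stand_hole [([268, 173, 308, 219], 0.64)]
bottle_mid [([209, 217, 236, 257], 0.78), ([192, 244, 274, 327], 0.47)]
jar_mid []
pot_mid []
top 46.622512898376705 280.5068774474327 195.05363538433008 [[ 0.0033 -0.9973  0.0729  0.5531]
 [-0.9999 -0.0045 -0.0162  0.0186]
 [ 0.0165 -0.0728 -0.9972  0.9852]
 [ 0.      0.      0.      1.    ]] (420, 560) 0.9959566326530612
handle [([381, 181, 411, 205], 0.79), ([367, 100, 400, 146], 0.78)]
block [([130, 146, 196, 219], 0.76)]
hole [([129, 144, 204, 219], 0.94)]
mark [([131, 146, 200, 218], 0.82)]
stand_hole [([356, 160, 424, 224], 0.97)]
bottle_mid []
jar_mid [([267, 176, 289, 204], 0.72)]
pot_mid [([262, 267, 295, 305], 0.75)]
{'clock': 0.9, 'joint_pos': array([-0.8813,  0.0402,  0.0848, -0.    , -1.6155, -0.3337]), 'joint_velocities': array([-0.0015, -0.0011, -0.0005, -0.0011,  0.0016, -0.0005]), 'joint_torque': array([ -0.0007, -36.7926,  34.7443,   6.933 ,  -0.0009,   0.    ]), 'ee_pos': array([ 0.209 , -0.5624,  0.2313]), 'ee_rot': array([ 0.5559, -3.092 , -0.0001]), 'contact_force': array([0.3208, 0.1824, 0.3205]), 'ft_torque': array([-0.042 , -0.0145, -0.0375]), 'width': 1.0004895362485973}
```

Run:
```python
import cv2
for n in ("side0","top0"):
    im=cv2.imread(f"pics/{n}.png"); cv2.imwrite(f"pics/{n}b.png",cv2.resize(im,(800,600),interpolation=cv2.INTER_CUBIC))
```

```text
(no output)
```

View pics/side0b.png

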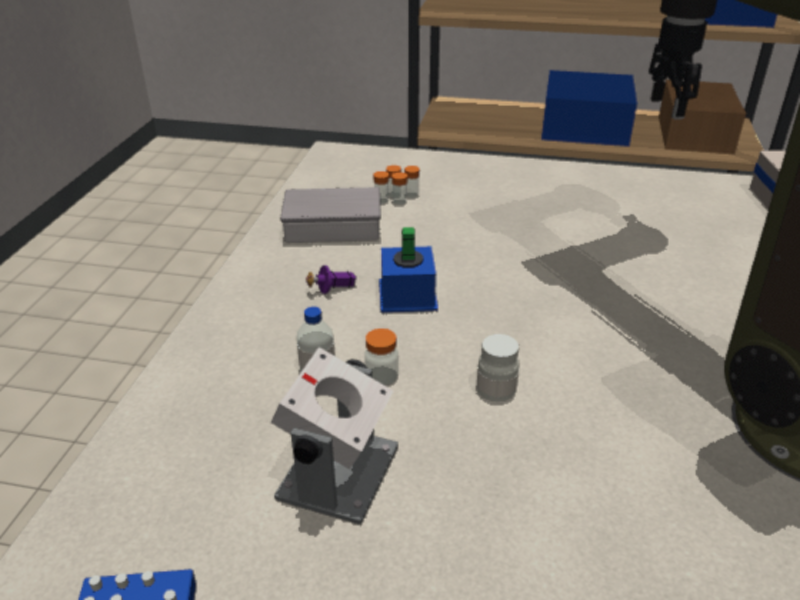

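View pics/top0b.png

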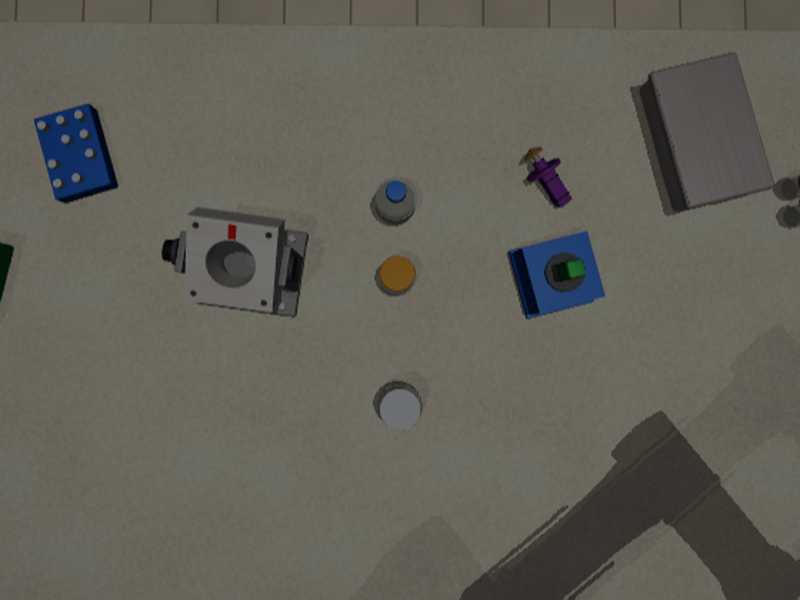

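Handle candidates are the green tool upright in the stand (top 397,190; side 287,173) and the purple one lying on the table (top 383,123; side 232,196). I choose the green one and check it in a close crop.

```bash
cat > meas.py <<'E'
from h import *
np.set_printoptions(precision=4,suppress=True)
tops={}
ims={n:cv2.imread(f"pics/{n}0.png") for n in("side","top")}
for n in("side","top"):
    im=ims[n]; d=np.load(f"pics/{n}0.npy"); P=cloud(n,d); hsv=cv2.cvtColor(im,cv2.COLOR_BGR2HSV)
    H,S,V=hsv[...,0].astype(int),hsv[...,1],hsv[...,2]
    print("==",n)
    # table check
    t=P[(np.abs(P[...,2])<.02)&(d>0)]; print("table z med",np.median(t[:,2]))
    # green
    g=(H>45)&(H<75)&(S>120)&(V>40)&(P[...,2]>.08)&(P[...,2]<.2); q=P[g]; print("green n",g.sum(), q.min(0),q.max(0))
    zt=np.percentile(q[:,2],97); tt=q[q[:,2]>zt-.006]; print("top face z",np.median(tt[:,2]),"mid",(tt[:,:2].min(0)+tt[:,:2].max(0))/2,"mean",tt.mean(0),len(tt))
    rect=cv2.minAreaRect((tt[:,:2]*1000).astype(np.float32)); print(rect)
    # blue stand
    b=(H>105)&(H<125)&(S>150)&(np.abs(P[...,0]-.5)<.25)&(P[...,1]<-.1)&(P[...,2]>.065)&(P[...,2]<.085); q=P[b]
    print("stand top",len(q),np.median(q[:,2])); 
    if len(q)>50: print(cv2.minAreaRect((q[:,:2]*1000).astype(np.float32)))
    # dark flange
    # block face
    rect=dict(side=[192,244,274,326],top=[130,146,200,219])[n]
    m=np.zeros(d.shape,bool); m[rect[1]:rect[3],rect[0]:rect[2]]=1
    m&=(P[...,2]>.085)&(P[...,2]<.2)&(d>0)
    q=P[m]; best=None; rng=np.random.default_rng(0)
    for _ in range(800):
        a,b_,c=q[rng.choice(len(q),3,False)]; nn=np.cross(b_-a,c-a); l=np.linalg.norm(nn)
        if l<1e-4: continue
        nn/=l; nn*=np.sign(nn[2])
        if nn[2]<.8: continue
        k=np.abs((q-a)@nn)<.002
        if best is None or k.sum()>best.sum(): best=k
    pl=q[best]; c=pl.mean(0); nn=np.linalg.svd(pl-c)[2][2]; nn*=np.sign(nn[2])
    print("plane n",nn,"tilt",np.degrees(np.arccos(nn[2])),"inl",len(pl),"rms",np.std((pl-c)@nn), "az",np.degrees(np.arctan2(-nn[1],-nn[0])))
    # red
    r=((H<8)|(H>172))&(S>150)&m; mk=P[r].mean(0); print("mark",mk,r.sum())
    # hole: rim via in-plane coordinates
    y=np.array([0,1.,0]); up=np.array([0,0,1.]); x=up-nn*(up@nn); x/=np.linalg.norm(x); y=np.cross(nn,x)
    uv=np.c_[(pl-mk)@x,(pl-mk)@y]*1000
    print("extent",np.percentile(uv,[.5,99.5],0)); print(cv2.minAreaRect(uv.astype(np.float32)))
    # by projection of rays to plane: mask not on plane within block
    f,cx,cy,T=cam(n); v,u=np.mgrid[0:420,0:560]
    D=np.stack([(u-cx)/f,(v-cy)/f,np.ones_like(u,float)],-1)@T[:3,:3].T; o=T[:3,3]
    s=((c-o)@nn)/(D@nn); Q=o+s[...,None]*D
    below=(d>0)&(((P-c)@nn)<-.004)
    UV=np.stack([(Q-mk)@x,(Q-mk)@y],-1)*1000
    hm=below&(np.hypot(UV[...,0]+42,UV[...,1])<38)
    cs,_=cv2.findContours(hm.astype(np.uint8),cv2.RETR_EXTERNAL,cv2.CHAIN_APPROX_NONE); cc=max(cs,key=cv2.contourArea)[:,0]
    e=UV[cc[:,1],cc[:,0]]; (ex,ey),er=cv2.minEnclosingCircle(e.astype(np.float32)); A=np.c_[2*e,np.ones(len(e))]; sol=np.linalg.lstsq(A,(e**2).sum(1),rcond=None)[0]
    rad=np.sqrt(sol[2]+sol[0]**2+sol[1]**2); print("hole uv",sol[:2],"r",rad,"enc",ex,ey,er)
    h=mk+(sol[0]*x+sol[1]*y)/1000; print("hole",h,"plane x",x,"y",y)
    print("from block center: ", h-nn*.02)
for n,(a,b,c,e) in dict(top=(345,90,435,235),side=(205,145,320,230)).items():
    cv2.imwrite(f"pics/crop_{n}.png",cv2.resize(ims[n][b:e,a:c],None,fx=4,fy=4,interpolation=cv2.INTER_CUBIC))
a=cv2.imread("pics/crop_top.png");b=cv2.imread("pics/crop_side.png");hh=max(a.shape[0],b.shape[0])
o=np.zeros((hh,a.shape[1]+b.shape[1],3),np.uint8);o[:a.shape[0],:a.shape[1]]=a;o[:b.shape[0],a.shape[1]:]=b
s=min(800/o.shape[1],600/o.shape[0],1);cv2.imwrite("pics/crop.png",cv2.resize(o,None,fx=s,fy=s))
E
python3 meas.py
```

```text
== side
table z med -0.0017524852598669316
green n 141 [ 0.619  -0.212   0.0817] [ 0.6386 -0.193   0.1364]
top face z 0.13205728298757158 mid [ 0.6293 -0.2035] mean [ 0.6297 -0.2034  0.1322] 37
((629.1414794921875, -203.71713256835938), (16.758750915527344, 16.462886810302734), 10.818917274475098)
stand top 545 0.07267487801886163
((630.3280029296875, -204.12290954589844), (85.83782196044922, 96.22105407714844), 14.186373710632324)
plane n [-0.4092  0.0535  0.9109] tilt 24.375556642919626 inl 2201 rms 0.0009424280893615062 az -7.452349064724646
mark [0.6699 0.2095 0.1553] 27
extent [[-97.0495 -61.4568]
 [ 12.0238  66.2355]]
((-42.58758544921875, -0.02536773681640625), (145.8448028564453, 110.08743286132812), 89.90888214111328)
hole uv [-42.4652   2.2493] r 28.41053198484596 enc -42.483551025390625 1.7514499425888062 30.063968658447266
hole [0.6319 0.2167 0.1378] plane x [ 0.9032 -0.1181  0.4127] y [0.1297 0.9916 0.    ]
from block center:  [0.6401 0.2157 0.1196]
== top
table z med 0.00018348250315269876
green n 140 [ 0.6179 -0.2216  0.0802] [ 0.6448 -0.1985  0.139 ]
top face z 0.1348
[... 153 characters left out ...]
 9.20823860168457)
stand top 1687 0.07480215257717393
((629.1723022460938, -209.78359985351562), (89.77632904052734, 91.61981201171875), 14.619861602783203)
plane n [-0.4041  0.0538  0.9131] tilt 24.05828299641168 inl 2473 rms 0.0009877383530005816 az -7.587726513146112
mark [0.6692 0.2075 0.157 ] 47
extent [[-97.5105 -62.468 ]
 [ 12.3633  54.5849]]
((-42.589508056640625, -6.268466949462891), (111.13714599609375, 123.57415771484375), 0.19768910109996796)
hole uv [-41.9178  -0.2661] r 29.021169751102356 enc -42.11446762084961 0.005418096669018269 30.090078353881836
hole [0.6312 0.2123 0.14  ] plane x [ 0.9051 -0.1206  0.4077] y [0.132  0.9912 0.    ]
from block center:  [0.6393 0.2112 0.1217]
```

View pics/crop.png

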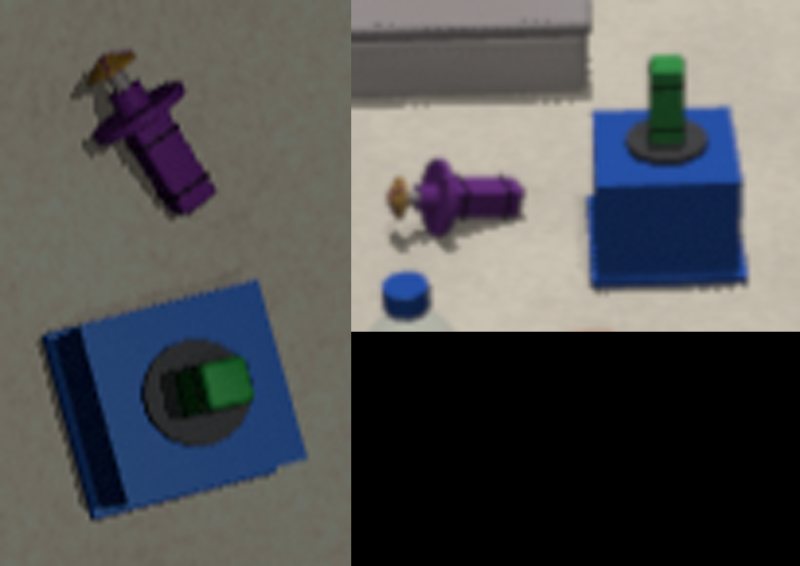

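The crop shows the green tool upright in the blue stand and the purple look-alike lying on the table beside it. Green is confirmed. Next I plan the approach.

```bash
cat >> h.py <<'E'
def cur():
    o=ctrl.get_obs(); return o,np.array(o["ee_pos"]),R.from_rotvec(o["ee_rot"])
def Rdown(az):  # tool z down, tool y at azimuth az (deg)
    a=np.radians(az); y=np.array([np.cos(a),np.sin(a),0]); z=np.array([0,0,-1.]); x=np.cross(y,z)
    return R.from_matrix(np.c_[x,y,z])
def rows(poses,hand,prec=1):
    o,p,r=cur()
    out=[]
    for i,(P,Q) in enumerate(poses):
        t=r.inv().apply(np.asarray(P)-p)*1000; a=(r.inv()*Q).as_rotvec()
        h=hand[i] if hasattr(hand,'__len__') else hand
        out.append([float(round(x,prec)) for x in t]+[float(round(x,3)) for x in a]+[h])
    return out
def ss(s): return s*s*(3-2*s)
def line(P1,R1,n,smooth=True,n0=0):
    """poses from current to target in n rows"""
    o,p,r=cur(); d=(r.inv()*R1).as_rotvec(); res=[]
    for i in range(1,n+1):
        s=ss(i/n) if smooth else i/n
        res.append((p+s*(np.asarray(P1)-p),r*R.from_rotvec(s*d)))
    return res
def show(rs):
    for i in range(0,len(rs),10):
        print("["+",\n".join(str(x) for x in rs[i:i+10])+"]\n")
E
python3 - <<'E'
from h import *
o,p,r=cur(); print(r.as_matrix().round(3),o["clock"])
show(rows(line([.629,-.208,.17],Rdown(190),10,False),85))
E
```

```text
[[-0.937 -0.348 -0.   ]
 [-0.348  0.937  0.   ]
 [-0.     0.    -1.   ]] 0.9
[[-51.7, 18.6, 6.1, 0.0, 0.0, -0.139, 85],
[-103.4, 37.2, 12.3, 0.0, 0.0, -0.278, 85],
[-155.1, 55.8, 18.4, 0.0, 0.0, -0.417, 85],
[-206.8, 74.4, 24.5, 0.0, 0.0, -0.556, 85],
[-258.6, 93.0, 30.6, 0.0, 0.0, -0.695, 85],
[-310.3, 111.5, 36.8, 0.0, 0.0, -0.834, 85],
[-362.0, 130.1, 42.9, 0.0, 0.0, -0.973, 85],
[-413.7, 148.7, 49.0, 0.0, 0.0, -1.112, 85],
[-465.4, 167.3, 55.2, 0.0, 0.0, -1.251, 85],
[-517.1, 185.9, 61.3, 0.0, 0.0, -1.39, 85]]
```

Call:
step_arm --pt "-25 9 3 0 0 -0.07 85" --pt "-70 25 8 0 0 -0.2 85" --pt "-117 42 14 0 0 -0.33 85" --pt "-164 59 20 0 0 -0.46 85" --pt "-211 76 25 0 0 -0.59 85" --pt "-258 93 31 0 0 -0.72 85" --pt "-305 110 36 0 0 -0.85 85" --pt "-352 127 42 0 0 -0.98 85" --pt "-399 143 47 0 0 -1.11 85" --pt "-440 158 52 0 0 -1.22 85"

```text
clock: 1.9
ee_pos: [0.5679, -0.2592, 0.1792]
ee_rot: [-2.233, 2.209, -0.0]
contact_force: [0.6, 0.3, 0.1]
width: 0.996
```

Run:
```python
from h import *
o,p,r=cur(); print(o)
show(rows(line([.629,-.208,.15],Rdown(190),5,False)+[([.629,-.208,.092],Rdown(190))]*5,85))
```

```text
{'clock': 1.9, 'joint_pos': array([-1.07993070e-01,  1.04404501e-01,  5.78633506e-02, -3.40814382e-05,
       -1.52399419e+00,  1.18733050e-01]), 'joint_velocities': array([0.57172989, 0.47599178, 0.41112885, 0.00396865, 0.06463805,
       0.50468274]), 'joint_torque': array([ -1.68570556, -42.8053093 ,  32.92767763,   6.74111679,
        -0.12576185,  -0.60108025]), 'ee_pos': array([ 0.56793847, -0.25921253,  0.17916226]), 'ee_rot': array([-2.23320229e+00,  2.20934913e+00, -2.87503313e-04]), 'contact_force': array([0.56765836, 0.33379363, 0.08379379]), 'ft_torque': array([-0.1005663 , -0.10350633,  0.01134806]), 'width': 0.9962863944517086}
[[-10.1, -12.3, 5.8, -0.0, -0.0, -0.033, 85],
[-20.2, -24.6, 11.7, -0.0, -0.0, -0.066, 85],
[-30.3, -37.0, 17.5, -0.0, -0.0, -0.098, 85],
[-40.4, -49.3, 23.3, -0.0, -0.0, -0.131, 85],
[-50.6, -61.6, 29.2, -0.0, -0.0, -0.164, 85],
[-50.6, -61.6, 87.2, -0.0, -0.0, -0.164, 85],
[-50.6, -61.6, 87.2, -0.0, -0.0, -0.164, 85],
[-50.6, -61.6, 87.2, -0.0, -0.0, -0.164, 85],
[-50.6, -61.6, 87.2, -0.0, -0.0, -0.164, 85],
[-50.6, -61.6, 87.2, -0.0, -0.0, -0.164, 85]]
```

Call:
step_arm --pt "-20 -25 10 0 0 -0.066 85" --pt "-40 -49 15 0 0 -0.13 85" --pt "-50.6 -61.6 20 0 0 -0.164 85" --pt "-50.6 -61.6 29 0 0 -0.164 85" --pt "-50.6 -61.6 40 0 0 -0.164 85" --pt "-50.6 -61.6 55 0 0 -0.164 85" --pt "-50.6 -61.6 70 0 0 -0.164 85" --pt "-50.6 -61.6 82 0 0 -0.164 85" --pt "-50.6 -61.6 88 0 0 -0.164 60" --pt "-50.6 -61.6 88 0 0 -0.164 40"

```text
clock: 2.9
ee_pos: [0.6283, -0.2081, 0.0898]
ee_rot: [2.406, -2.019, -0.002]
contact_force: [-0.6, -0.4, -0.4]
width: 0.684
```

Run:
```python
from h import *
im,d=snap("side","s1"); snap("top","t1")
print(cur()[1],cur()[0]["width"]); a=cv2.imread("pics/s1.png")[90:260,180:360]; cv2.imwrite("pics/s1c.png",cv2.resize(a,None,fx=3.4,fy=3.4,interpolation=cv2.INTER_CUBIC))
```

```text
[ 0.6292561  -0.2081768   0.09176353] 0.5133660325106327
```

View pics/s1c.png

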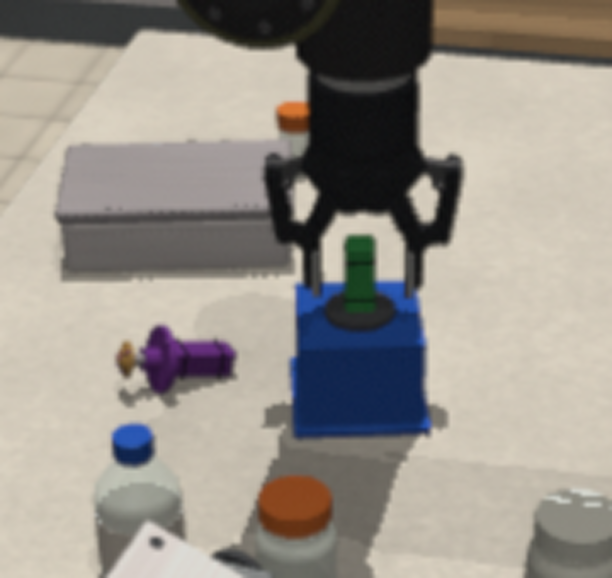

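The handle stands between the open fingers, at about (360,270) in the crop. I close for the first, centring pinch.

Call:
step_arm --pt "0 0 0 0 0 0 30" --pt "0 0 0 0 0 0 24" --pt "0 0 0 0 0 0 18" --pt "0 0 0 0 0 0 12" --pt "0 0 0 0 0 0 12" --pt "0 0 0 0 0 0 12" --pt "0 0 0 0 0 0 60" --pt "0 0 0 0 0 0 60" --pt "0 0 0 0 0 0 60" --pt "0 0 -30 0 0 0 80"

```text
clock: 4.0
ee_pos: [0.6265, -0.2073, 0.116]
ee_rot: [2.403, -2.017, -0.013]
contact_force: [-0.3, 0.8, -1.0]
width: 0.851
```

Run:
```python
from h import *
o,p,r=cur(); print(p,r.as_matrix().round(3),o["width"],o["joint_pos"])
snap("side","s2")
for im in ("s1","s2"):
    P=cloud("side",np.load(f"pics/{im}.npy")); h=cv2.cvtColor(cv2.imread(f"pics/{im}.png"),cv2.COLOR_BGR2HSV)
    g=(h[...,0]>45)&(h[...,0]<75)&(h[...,1]>120)&(h[...,2]>30)&(P[...,2]>.085)&(P[...,2]<.2)&(P[...,1]<0)
    v,u=np.nonzero(g); print(im,g.sum(),u.mean(),v.mean(),P[g].mean(0))
```

```text
[ 0.62647963 -0.20728847  0.11600183] [[ 0.173 -0.985 -0.009]
 [-0.985 -0.173  0.002]
 [-0.004  0.008 -1.   ]] 0.8510528330944156 [-0.01829727  0.22149896  0.07435641 -0.00206131 -1.43250589  0.19289042]
s1 138 285.40579710144925 170.42028985507247 [ 0.62845759 -0.19942447  0.11128187]
s2 141 285.63120567375887 170.46099290780143 [ 0.627928   -0.19952057  0.11117695]
```

Run:
```python
from h import *
T=Rdown(280)
show(rows(line([.629,-.208,.165],T,10,False),85))
```

```text
[[-0.1, 0.0, -3.9, 0.0, -0.0, -0.157, 85],
[-0.2, 0.1, -7.9, 0.0, -0.001, -0.314, 85],
[-0.2, 0.1, -11.8, 0.0, -0.001, -0.471, 85],
[-0.3, 0.2, -15.7, 0.0, -0.002, -0.628, 85],
[-0.4, 0.2, -19.7, 0.0, -0.002, -0.785, 85],
[-0.5, 0.3, -23.6, 0.0, -0.002, -0.942, 85],
[-0.5, 0.3, -27.5, 0.0, -0.003, -1.099, 85],
[-0.6, 0.4, -31.5, 0.0, -0.003, -1.256, 85],
[-0.7, 0.4, -35.4, 0.0, -0.003, -1.413, 85],
[-0.8, 0.4, -39.3, 0.0, -0.004, -1.57, 85]]
```

Call:
step_arm --pt "0 0 -30 0 0 0 85" --pt "0 0 -39 0 0 -0.12 85" --pt "0 0 -39 0 0 -0.27 85" --pt "0 0 -39 0 0 -0.42 85" --pt "0 0 -39 0 0 -0.57 85" --pt "0 0 -39 0 0 -0.72 85" --pt "0 0 -39 0 0 -0.87 85" --pt "0 0 -39 0 0 -1.02 85" --pt "0 0 -39 0 0 -1.17 85" --pt "0 0 -39 0 0 -1.32 85"

```text
clock: 5.05
ee_pos: [0.6295, -0.2087, 0.1643]
ee_rot: [3.138, -0.109, 0.004]
contact_force: [0.1, -0.2, 0.2]
width: 0.997
```

Run:
```python
from h import *
T=Rdown(280)
o,p,r=cur();print(p,o["joint_pos"])
show(rows(line([.6293,-.208,p[2]],T,3,False)+[([.6293,-.208,z],T) for z in (.15,.12,.1,.089,.089,.089,.089)],85))
```

```text
[ 0.62951812 -0.20870548  0.16431701] [-0.0181643   0.20659731  0.14380925  0.00213074 -1.50560491  1.51905872]
[[-0.1, -0.2, -0.0, 0.001, -0.001, -0.081, 85],
[-0.2, -0.5, -0.0, 0.002, -0.002, -0.163, 85],
[-0.3, -0.7, -0.0, 0.002, -0.002, -0.244, 85],
[-0.3, -0.7, 14.3, 0.002, -0.002, -0.244, 85],
[-0.4, -0.8, 44.3, 0.002, -0.002, -0.244, 85],
[-0.4, -0.8, 64.3, 0.002, -0.002, -0.244, 85],
[-0.5, -0.8, 75.3, 0.002, -0.002, -0.244, 85],
[-0.5, -0.8, 75.3, 0.002, -0.002, -0.244, 85],
[-0.5, -0.8, 75.3, 0.002, -0.002, -0.244, 85],
[-0.5, -0.8, 75.3, 0.002, -0.002, -0.244, 85]]
```

Call:
step_arm --pt "-0.1 -0.3 0 0.002 -0.002 -0.12 85" --pt "-0.3 -0.5 5 0.002 -0.002 -0.244 85" --pt "-0.4 -0.8 15 0.002 -0.002 -0.244 85" --pt "-0.4 -0.8 35 0.002 -0.002 -0.244 85" --pt "-0.5 -0.8 55 0.002 -0.002 -0.244 80" --pt "-0.5 -0.8 70 0.002 -0.002 -0.244 70" --pt "-0.5 -0.8 75.3 0.002 -0.002 -0.244 60" --pt "-0.5 -0.8 75.3 0.002 -0.002 -0.244 45" --pt "-0.5 -0.8 75.3 0.002 -0.002 -0.244 35" --pt "-0.5 -0.8 75.3 0.002 -0.002 -0.244 28"

```text
clock: 6.05
ee_pos: [0.6299, -0.2082, 0.0904]
ee_rot: [3.129, 0.273, 0.003]
contact_force: [0.5, -0.8, 0.5]
width: 0.33
```

Call:
step_arm --pt "0 0 0 0 0 0 20" --pt "0 0 0 0 0 0 15" --pt "0 0 0 0 0 0 12" --pt "0 0 0 0 0 0 12" --pt "0 0 0 0 0 0 12" --pt "0 0 0 0 0 0 12" --pt "0 0 0 0 0 0 12" --pt "0 0 0 0 0 0 12" --pt "0 0 0 0 0 0 12" --pt "0 0 0 0 0 0 12"

```text
clock: 7.05
ee_pos: [0.6301, -0.2082, 0.0909]
ee_rot: [3.129, 0.273, 0.005]
contact_force: [0.2, 1.0, 4.0]
width: 0.252
```

Run:
```python
from h import *
T=Rdown(280)
o,p,r=cur();print(o, r.as_matrix().round(4))
snap("side","s3")
a=cv2.imread("pics/s3.png")[90:260,180:360]; cv2.imwrite("pics/s3c.png",cv2.resize(a,None,fx=3.4,fy=3.4,interpolation=cv2.INTER_CUBIC))
```

```text
{'clock': 7.05, 'joint_pos': array([-1.80187475e-02,  2.30837796e-01,  3.80127091e-02,  8.36730563e-04,
       -1.37496185e+00,  1.76275973e+00]), 'joint_velocities': array([ 0.00030261,  0.00153669,  0.00059767, -0.00074365, -0.00127713,
        0.00032052]), 'joint_torque': array([-8.10853187e-01, -4.28081310e+01,  3.18580878e+01,  6.57454088e+00,
        2.07441975e-01,  1.18367639e-02]), 'ee_pos': array([ 0.63010186, -0.20817139,  0.09088963]), 'ee_rot': array([3.12856543, 0.27304145, 0.00456432]), 'contact_force': array([0.19166511, 0.98050134, 4.0097577 ]), 'ft_torque': array([0.67363558, 0.17587832, 0.00382001]), 'width': 0.251556506521594} [[ 9.849e-01  1.732e-01  3.000e-03]
 [ 1.732e-01 -9.849e-01 -9.000e-04]
 [ 2.800e-03  1.400e-03 -1.000e+00]]
```

View pics/s3c.png

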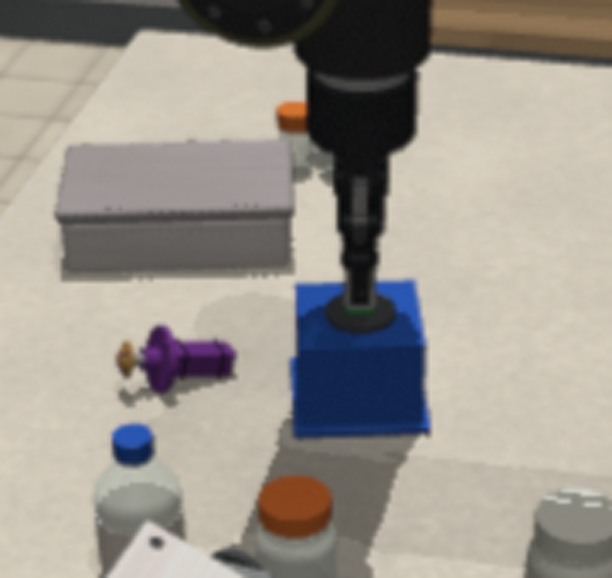

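Both pinches closed on the handle: opening 21.5 mm against the 22 mm handle, and the tool barely moved. Next I lift and move over the block.

```bash
cat >> h.py <<'E'
HOLE=np.array([.6315,.213,.1385]); N=np.array([-.4067,.0537,.912]); N/=np.linalg.norm(N)
XH=np.array([0,0,1.])-N*N[2]; XH/=np.linalg.norm(XH); YH=np.cross(N,XH)
TIP=np.array([-.0008,0,.0479])
RW=R.from_matrix(np.c_[np.cross(-YH,-N),-YH,-N])
def tcp(tip,rot): return np.asarray(tip)-rot.apply(TIP)
E
python3 - <<'E'
from h import *
o,p,r=cur(); d=(r.inv()*RW).magnitude(); print(XH,YH,np.degrees(d), RW.as_matrix().round(3))
tgt=tcp(HOLE+N*.05+XH*.022,RW); print(tgt)
ps=[(p+[0,0,z],r) for z in (.008,.028,.06,.1,.14,.165,.17)]
rel=(r.inv()*RW).as_rotvec(); a=p+[0,0,.17]
m=15
for i in range(1,m+1):
    s=ss(i/m); q=a+s*(tgt-a); q[2]=a[2]+(tgt[2]-a[2])*s; ps.append((q,r*R.from_rotvec(s*rel)))
show(rows(ps,12))
E
```

```text
[ 0.90413777 -0.11938087  0.41022323] [1.30902205e-01 9.91395286e-01 6.93889390e-18] 29.66079454642606 [[ 0.904 -0.131  0.407]
 [-0.119 -0.991 -0.054]
 [ 0.41  -0.    -0.912]]
[0.61229906 0.21553526 0.23713644]
[[0.0, 0.0, -8.0, 0.0, 0.0, 0.0, 12],
[0.1, 0.0, -28.0, 0.0, 0.0, 0.0, 12],
[0.2, 0.1, -60.0, 0.0, 0.0, 0.0, 12],
[0.3, 0.1, -100.0, 0.0, 0.0, 0.0, 12],
[0.4, 0.2, -140.0, 0.0, 0.0, 0.0, 12],
[0.5, 0.2, -165.0, 0.0, 0.0, 0.0, 12],
[0.5, 0.2, -170.0, 0.0, 0.0, 0.0, 12],
[1.2, -5.1, -169.7, -0.001, 0.005, 0.004, 12],
[3.2, -20.2, -168.9, -0.003, 0.02, 0.015, 12],
[6.3, -43.5, -167.6, -0.007, 0.043, 0.031, 12]]

[[10.3, -73.5, -165.9, -0.011, 0.073, 0.053, 12],
[14.9, -108.8, -164.0, -0.016, 0.108, 0.078, 12],
[20.1, -147.8, -161.8, -0.022, 0.147, 0.106, 12],
[25.6, -189.0, -159.5, -0.029, 0.187, 0.135, 12],
[31.1, -231.0, -157.2, -0.035, 0.229, 0.165, 12],
[36.6, -272.2, -154.9, -0.041, 0.27, 0.195, 12],
[41.8, -311.2, -152.7, -0.047, 0.308, 0.223, 12],
[46.5, -346.5, -150.8, -0.052, 0.343, 0.248, 12],
[50.5, -376.5, -149.1, -0.057, 0.373, 0.27, 12],
[53.5, -399.8, -147.8, -0.061, 0.396, 0.286, 12]]

[[55.5, -414.8, -147.0, -0.063, 0.411, 0.297, 12],
[56.3, -420.2, -146.7, -0.064, 0.416, 0.301, 12]]
```

Call:
step_arm --pt "0 0 -5 0 0 0 12" --pt "0 0 -20 0 0 0 12" --pt "0 0 -45 0 0 0 12" --pt "0 0 -75 0 0 0 12" --pt "0 0 -105 0 0 0 12" --pt "0 0 -135 0 0 0 12" --pt "0 0 -155 0 0 0 12" --pt "0 0 -166 0 0 0 12" --pt "0 0 -170 0 0 0 12" --pt "0 0 -170 0 0 0 12"

```text
clock: 8.1
ee_pos: [0.6295, -0.208, 0.2604]
ee_rot: [3.129, 0.273, 0.003]
contact_force: [-0.4, -0.3, -1.4]
width: 0.247
```

Run:
```python
from h import *
o,p,r=cur(); print(p,o["contact_force"],o["width"])
tgt=tcp(HOLE+N*.05+XH*.022,RW)
rel=(r.inv()*RW).as_rotvec(); a=p; ps=[]
m=17
for i in range(1,m+1):
    s=ss(i/m); ps.append((a+s*(tgt-a),r*R.from_rotvec(s*rel)))
show(rows(ps,12))
```

```text
[ 0.62951437 -0.2079652   0.26038012] [-0.41419057 -0.29862289 -1.35684747] 0.24720939338589362
[[0.6, -4.2, 0.2, -0.001, 0.004, 0.003, 12],
[2.2, -16.1, 0.9, -0.002, 0.016, 0.012, 12],
[4.6, -34.6, 1.9, -0.005, 0.034, 0.025, 12],
[7.9, -58.8, 3.2, -0.009, 0.058, 0.042, 12],
[11.8, -87.6, 4.8, -0.013, 0.087, 0.063, 12],
[16.1, -120.1, 6.6, -0.018, 0.119, 0.086, 12],
[20.8, -155.0, 8.5, -0.024, 0.154, 0.111, 12],
[25.7, -191.5, 10.5, -0.029, 0.19, 0.137, 12],
[30.6, -228.6, 12.5, -0.035, 0.227, 0.164, 12],
[35.5, -265.1, 14.5, -0.04, 0.263, 0.19, 12]]

[[40.2, -300.0, 16.4, -0.046, 0.298, 0.215, 12],
[44.6, -332.5, 18.2, -0.051, 0.33, 0.238, 12],
[48.4, -361.3, 19.8, -0.055, 0.359, 0.259, 12],
[51.7, -385.5, 21.1, -0.059, 0.383, 0.276, 12],
[54.2, -404.0, 22.1, -0.062, 0.401, 0.289, 12],
[55.8, -415.9, 22.8, -0.063, 0.413, 0.298, 12],
[56.3, -420.1, 23.0, -0.064, 0.417, 0.301, 12]]
```

Call:
step_arm --pt "1 -8 0 0 0.01 0.005 12" --pt "4 -28 2 -0.005 0.03 0.02 12" --pt "8 -58 3 -0.01 0.06 0.04 12" --pt "13 -95 5 -0.015 0.095 0.07 12" --pt "18 -135 7 -0.02 0.135 0.097 12" --pt "24 -175 10 -0.027 0.175 0.125 12" --pt "29 -215 12 -0.033 0.213 0.154 12" --pt "34 -255 14 -0.039 0.253 0.183 12" --pt "39.5 -295 16 -0.045 0.293 0.21 12" --pt "44 -328 18 -0.05 0.326 0.235 12"

```text
clock: 9.1
ee_pos: [0.6148, 0.125, 0.2407]
ee_rot: [3.076, -0.097, 0.514]
contact_force: [0.3, 0.0, -1.4]
width: 0.254
```

Run:
```python
from h import *
o,p,r=cur(); print(p,o["contact_force"],o["width"])
tgt=tcp(HOLE+N*.05+XH*.022,RW)
show(rows(line(tgt,RW,6,False)+[(tgt,RW)]*4,12))
```

```text
[0.61482274 0.12497217 0.24068541] [ 0.28290887  0.04598166 -1.38530135] 0.254348157063203
[[-1.5, -15.0, -0.0, -0.002, 0.015, 0.011, 12],
[-2.9, -30.1, -0.1, -0.005, 0.03, 0.022, 12],
[-4.4, -45.1, -0.1, -0.007, 0.045, 0.033, 12],
[-5.8, -60.2, -0.2, -0.01, 0.061, 0.044, 12],
[-7.3, -75.2, -0.2, -0.012, 0.076, 0.055, 12],
[-8.8, -90.2, -0.3, -0.015, 0.091, 0.066, 12],
[-8.8, -90.2, -0.3, -0.015, 0.091, 0.066, 12],
[-8.8, -90.2, -0.3, -0.015, 0.091, 0.066, 12],
[-8.8, -90.2, -0.3, -0.015, 0.091, 0.066, 12],
[-8.8, -90.2, -0.3, -0.015, 0.091, 0.066, 12]]
```

Call:
step_arm --pt "-2.5 -27 0 -0.005 0.027 0.02 12" --pt "-5 -52 0 -0.009 0.052 0.038 12" --pt "-7 -72 0 -0.012 0.073 0.053 12" --pt "-8.2 -84 -0.3 -0.014 0.085 0.062 12" --pt "-8.8 -90.2 -0.3 -0.015 0.091 0.066 12" --pt "-8.8 -90.2 -0.3 -0.015 0.091 0.066 12" --pt "-8.8 -90.2 -0.3 -0.015 0.091 0.066 12" --pt "-8.8 -90.2 -0.3 -0.015 0.091 0.066 12" --pt "-8.8 -90.2 -0.3 -0.015 0.091 0.066 12" --pt "-8.8 -90.2 -0.3 -0.015 0.091 0.066 12"

```text
clock: 10.1
ee_pos: [0.6124, 0.215, 0.2373]
ee_rot: [3.038, -0.201, 0.652]
contact_force: [-0.2, 0.2, -2.4]
width: 0.25
```

Run:
```python
from h import *
o,p,r=cur(); print(p,o["contact_force"],o["width"],o["joint_pos"].round(2),np.degrees((r.inv()*RW).magnitude()))
tip=p+r.apply(TIP)
for n in("side","top"):
    im,d=snap(n,n+"4"); img=im[...,::-1].copy()
    big=cv2.resize(img,None,fx=4,fy=4,interpolation=cv2.INTER_CUBIC)
    def pt(P,c,rad=2):
        u,v=proj(n,P); cv2.circle(big,(int((u+.5)*4),int((v+.5)*4)),rad,c,-1)
    zt=-r.as_matrix()[:,2]; xt=r.as_matrix()[:,0]; yt=r.as_matrix()[:,1]
    for a in np.linspace(0,2*np.pi,40):
        e=np.cos(a)*xt+np.sin(a)*yt
        pt(tip+zt*.0069+.014*e,(255,0,255)); pt(tip+zt*.032+.026*e,(255,255,0)); pt(tip+zt*.002*0+.002*e,(0,255,0),1)
        pt(HOLE+.0305*(np.cos(a)*XH+np.sin(a)*YH),(0,0,255))
    pt(HOLE+.042*XH,(0,255,255),3)
    u,v=proj(n,HOLE); u,v=int(u*4),int(v*4); print(u/4,v/4)
    cv2.imwrite(f"pics/{n}4b.png",big[max(0,v-330):v+200,max(0,u-240):u+260])
```

```text
[0.61240392 0.21502613 0.23732606] [-0.22099258  0.24810508 -2.38210673] 0.2503387213995114 [ 0.82 -0.16 -0.28  0.36 -1.22  0.54] 0.06345090097431465
237.5 276.25
160.75 185.0
```

View pics/side4b.png

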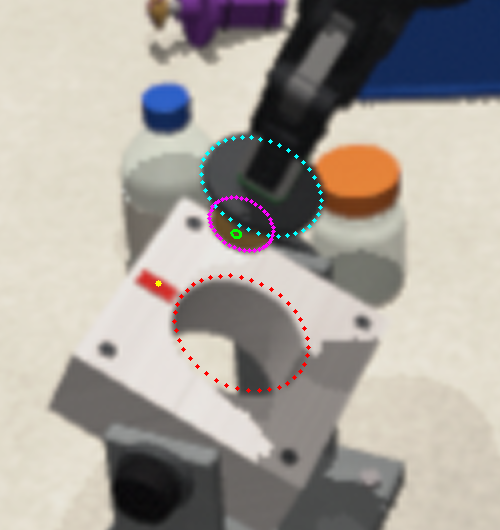

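View pics/top4b.png

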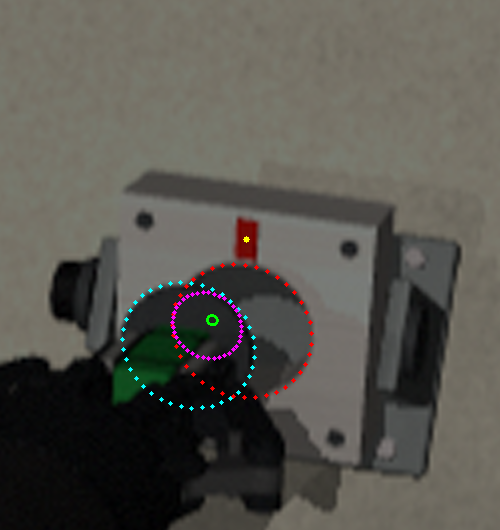

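Overlays predicted from the joints and HOLE agree with both pictures. In the side view the flange ring (262,187) and hole ring (242,333) lie on the seen edges, and the mark dot is on the stripe (157,285). In the top view the hole ring (245,330) and mark (246,239) match too. Next I descend beside the mark.

Run:
```python
from h import *
def tp(a,dep,rad=.022): a=np.radians(a); return tcp(HOLE-N*dep+rad*(np.cos(a)*XH+np.sin(a)*YH),RW)
ds=[-.047,-.042,-.036,-.03,-.023,-.016,-.01,-.005,-.001,.002]
show(rows([(tp(0,d),RW) for d in ds],12))
```

```text
[[-0.1, -0.4, 3.0, 0.0, -0.0, -0.001, 12],
[-0.1, -0.4, 8.0, 0.0, -0.0, -0.001, 12],
[-0.1, -0.4, 14.0, 0.0, -0.0, -0.001, 12],
[-0.1, -0.4, 20.0, 0.0, -0.0, -0.001, 12],
[-0.1, -0.4, 27.0, 0.0, -0.0, -0.001, 12],
[-0.1, -0.4, 34.0, 0.0, -0.0, -0.001, 12],
[-0.1, -0.4, 40.0, 0.0, -0.0, -0.001, 12],
[-0.1, -0.4, 45.0, 0.0, -0.0, -0.001, 12],
[-0.1, -0.4, 49.0, 0.0, -0.0, -0.001, 12],
[-0.1, -0.4, 52.0, 0.0, -0.0, -0.001, 12]]
```

Call:
step_arm --pt "0 -0.4 3 0 0 0 12" --pt "0 -0.4 9 0 0 0 12" --pt "0 -0.4 16 0 0 0 12" --pt "0 -0.4 24 0 0 0 12" --pt "0 -0.4 32 0 0 0 12" --pt "0 -0.4 40 0 0 0 12" --pt "0 -0.4 46 0 0 0 12" --pt "0 -0.4 50 0 0 0 12" --pt "0 -0.4 51.5 0 0 0 12" --pt "0 -0.4 52 0 0 0 12"

```text
clock: 11.2
ee_pos: [0.6336, 0.2128, 0.1898]
ee_rot: [3.038, -0.201, 0.652]
contact_force: [0.2, -0.1, -1.9]
width: 0.246
```

```bash
cat >> h.py <<'E'
def tp(a,dep,rad=.022): a=np.radians(a); return tcp(HOLE-N*dep+rad*(np.cos(a)*XH+np.sin(a)*YH),RW)
def stat():
    o,p,r=cur(); t=p+r.apply(TIP)-HOLE; f=np.array(o["contact_force"])
    print("clk",o["clock"],"tip x,y,depth mm",(np.array([t@XH,t@YH,-t@N])*1000).round(2),"ang",np.degrees(np.arctan2(t@YH,t@XH)).round(1),"rad",np.hypot(t@XH,t@YH)*1000,"F x,y,n",np.round([f@XH,f@YH,f@N],2),"tilt",np.degrees((r.inv()*RW).magnitude()).round(2),"w",o["width"],"tq",np.array(o["ft_torque"]).round(2))
E
python3 - <<'E'
from h import *
stat()
E
```

```text
clk 11.2 tip x,y,depth mm [22.23  0.03  1.97] ang 0.1 rad 22.231451867727895 F x,y,n [-0.6  -0.09 -1.84] tilt 0.05 w 0.2456441589820361 tq [0.19 1.33 0.03]
```

Call:
step_arm --pt "-0.2 0 1 0 0 0 12" --pt "-0.2 0 2 0 0 0 12" --pt "-0.2 0 3 0 0 0 12" --pt "-0.2 0 4 0 0 0 12" --pt "-0.2 0 5 0 0 0 12" --pt "-0.2 0 5.5 0 0 0 12" --pt "-0.2 0 5.5 0 0 0 12" --pt "-0.2 0 5.5 0 0 0 12" --pt "-0.2 0 5.5 0 0 0 12" --pt "-0.2 0 5.5 0 0 0 12"

```text
clock: 12.2
ee_pos: [0.6358, 0.2126, 0.1849]
ee_rot: [3.038, -0.201, 0.653]
contact_force: [-0.6, 0.2, 0.5]
width: 0.25
```

Run:
```python
from h import *
stat()
for n in("side",):
    im,d=snap(n,n+"5"); u,v=map(int,proj(n,HOLE)); cv2.imwrite("pics/side5c.png",cv2.resize(im[v-80:v+50,u-60:u+65,::-1],None,fx=4,fy=4,interpolation=cv2.INTER_CUBIC))
stat()
```

```text
clk 12.2 tip x,y,depth mm [22.22  0.11  7.31] ang 0.3 rad 22.216405481330412 F x,y,n [-0.33  0.08  0.7 ] tilt 0.06 w 0.25027744292663373 tq [0.23 1.37 0.07]
clk 12.25 tip x,y,depth mm [22.22  0.1   7.3 ] ang 0.3 rad 22.221776381351177 F x,y,n [-1.32  0.06  0.74] tilt 0.06 w 0.2516589000376233 tq [0.2  1.31 0.01]
```

View pics/side5c.png

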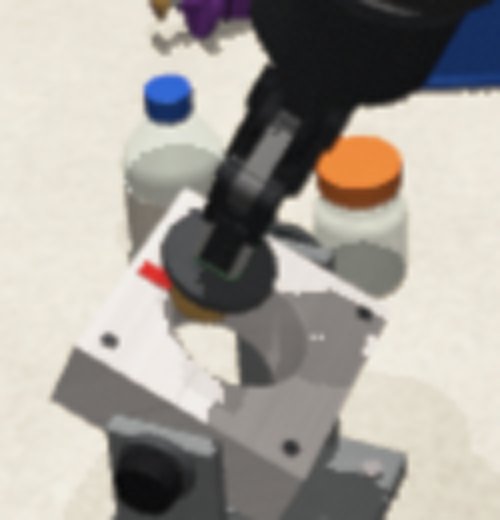

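Pressing raised the face-normal force by about 2.5 N, which means about 3.5 mm of blade travel, matching the 3.3 mm predicted. The picture shows the blade on the edge by the red mark (side crop 195,305). Next is the clockwise round at 4° per row.

```bash
cat > arc.py <<'E'
import sys
from h import *
a0=float(sys.argv[1]); dep=float(sys.argv[2])/1000; st=float(sys.argv[3]) if len(sys.argv)>3 else 4
stat()
print(str(rows([(tp(-(a0+st*i),dep),RW) for i in range(1,11)],12)))
E
python3 arc.py 0 7.5
```

```text
clk 12.25 tip x,y,depth mm [22.22  0.1   7.3 ] ang 0.3 rad 22.221776381351177 F x,y,n [-1.32  0.06  0.74] tilt 0.06 w 0.2516589000376233 tq [0.2  1.31 0.01]
[[-0.2, 1.6, 0.2, 0.0, -0.001, -0.001, 12], [-0.4, 3.2, 0.2, 0.0, -0.001, -0.001, 12], [-0.7, 4.7, 0.2, 0.0, -0.001, -0.001, 12], [-1.0, 6.2, 0.2, 0.0, -0.001, -0.001, 12], [-1.5, 7.6, 0.2, 0.0, -0.001, -0.001, 12], [-2.1, 9.1, 0.2, 0.0, -0.001, -0.001, 12], [-2.8, 10.4, 0.2, 0.0, -0.001, -0.001, 12], [-3.5, 11.8, 0.2, 0.0, -0.001, -0.001, 12], [-4.4, 13.0, 0.2, 0.0, -0.001, -0.001, 12], [-5.3, 14.3, 0.2, 0.0, -0.001, -0.001, 12]]
```

Call:
step_arm --pt "-0.2 1.6 0.2 0 0 0 12" --pt "-0.4 3.2 0.2 0 0 0 12" --pt "-0.7 4.7 0.2 0 0 0 12" --pt "-1.0 6.2 0.2 0 0 0 12" --pt "-1.5 7.6 0.2 0 0 0 12" --pt "-2.1 9.1 0.2 0 0 0 12" --pt "-2.8 10.4 0.2 0 0 0 12" --pt "-3.5 11.8 0.2 0 0 0 12" --pt "-4.4 13.0 0.2 0 0 0 12" --pt "-5.3 14.3 0.2 0 0 0 12"

```text
clock: 13.25
ee_pos: [0.6292, 0.1989, 0.1826]
ee_rot: [3.038, -0.201, 0.653]
contact_force: [-1.2, 2.3, 0.2]
width: 0.246
```

```bash
python3 arc.py 40 7.5
```

```text
clk 13.25 tip x,y,depth mm [ 16.91 -14.35   7.45] ang -40.3 rad 22.18083294114778 F x,y,n [-1.3   2.16  0.85] tilt 0.06 w 0.24644798837224122 tq [0.85 1.35 0.32]
[[-1.1, 0.9, 0.1, 0.0, -0.001, -0.001, 12], [-2.2, 2.0, 0.1, 0.0, -0.001, -0.001, 12], [-3.3, 3.0, 0.1, 0.0, -0.001, -0.001, 12], [-4.6, 3.9, 0.1, 0.0, -0.001, -0.001, 12], [-5.9, 4.7, 0.1, 0.0, -0.001, -0.001, 12], [-7.2, 5.4, 0.1, 0.0, -0.001, -0.001, 12], [-8.6, 6.1, 0.1, 0.0, -0.001, -0.001, 12], [-10.1, 6.6, 0.0, 0.0, -0.001, -0.001, 12], [-11.6, 7.0, 0.0, 0.0, -0.001, -0.001, 12], [-13.1, 7.3, 0.0, 0.0, -0.001, -0.001, 12]]
```

Call:
step_arm --pt "-1.1 0.9 0.1 0 0 0 12" --pt "-2.2 2.0 0.1 0 0 0 12" --pt "-3.3 3.0 0.1 0 0 0 12" --pt "-4.6 3.9 0.1 0 0 0 12" --pt "-5.9 4.7 0.1 0 0 0 12" --pt "-7.2 5.4 0.1 0 0 0 12" --pt "-8.6 6.1 0.1 0 0 0 12" --pt "-10.1 6.6 0 0 0 0 12" --pt "-11.6 7.0 0 0 0 0 12" --pt "-13.1 7.3 0 0 0 0 12"

```text
clock: 14.25
ee_pos: [0.6164, 0.1931, 0.1774]
ee_rot: [3.038, -0.201, 0.654]
contact_force: [0.8, 1.6, 1.7]
width: 0.251
```

```bash
python3 arc.py 80 7.5
```

```text
clk 14.25 tip x,y,depth mm [  3.92 -21.73   7.36] ang -79.8 rad 22.0782876369074 F x,y,n [1.24 1.73 1.31] tilt 0.08 w 0.251124438410893 tq [0.67 0.59 0.23]
[[-1.6, 0.2, 0.1, 0.0, -0.001, -0.001, 12], [-3.1, 0.3, 0.1, 0.0, -0.001, -0.001, 12], [-4.6, 0.3, 0.1, 0.0, -0.001, -0.001, 12], [-6.2, 0.2, 0.1, 0.0, -0.001, -0.001, 12], [-7.7, -0.0, 0.1, 0.0, -0.001, -0.001, 12], [-9.2, -0.4, 0.1, 0.0, -0.001, -0.001, 12], [-10.7, -0.8, 0.1, 0.0, -0.001, -0.001, 12], [-12.1, -1.3, 0.1, 0.0, -0.001, -0.001, 12], [-13.5, -1.9, 0.1, 0.0, -0.001, -0.001, 12], [-14.9, -2.6, 0.1, 0.0, -0.001, -0.001, 12]]
```

Call:
step_arm --pt "-1.6 0.2 0 0 0 0 12" --pt "-3.1 0.3 0 0 0 0 12" --pt "-4.6 0.3 0 0 0 0 12" --pt "-6.2 0.2 -0.1 0 0 0 12" --pt "-7.7 0 -0.1 0 0 0 12" --pt "-9.2 -0.4 -0.1 0 0 0 12" --pt "-10.7 -0.8 -0.1 0 0 0 12" --pt "-12.1 -1.3 -0.1 0 0 0 12" --pt "-13.5 -1.9 -0.1 0 0 0 12" --pt "-14.9 -2.6 -0.1 0 0 0 12"

```text
clock: 15.25
ee_pos: [0.6032, 0.1975, 0.1714]
ee_rot: [3.038, -0.201, 0.654]
contact_force: [1.7, 0.3, 1.6]
width: 0.249
```

```bash
python3 arc.py 120 7.3
```

```text
clk 15.25 tip x,y,depth mm [-11.01 -19.1    7.2 ] ang -120.0 rad 22.046677693205943 F x,y,n [2.11 0.56 0.77] tilt 0.09 w 0.24860454765271997 tq [0.18 0.54 0.05]
[[-1.2, -0.8, 0.1, 0.0, -0.001, -0.001, 12], [-2.5, -1.7, 0.1, 0.0, -0.001, -0.001, 12], [-3.7, -2.7, 0.1, 0.0, -0.001, -0.001, 12], [-4.8, -3.8, 0.1, 0.0, -0.001, -0.001, 12], [-5.8, -4.9, 0.1, 0.0, -0.001, -0.001, 12], [-6.7, -6.1, 0.1, 0.0, -0.001, -0.001, 12], [-7.6, -7.4, 0.1, 0.0, -0.001, -0.001, 12], [-8.4, -8.7, 0.1, 0.0, -0.001, -0.001, 12], [-9.0, -10.1, 0.1, 0.0, -0.001, -0.001, 12], [-9.6, -11.6, 0.1, 0.0, -0.001, -0.001, 12]]
```

Call:
step_arm --pt "-1.2 -0.8 0.1 0 0 0 12" --pt "-2.5 -1.7 0.1 0 0 0 12" --pt "-3.7 -2.7 0.1 0 0 0 12" --pt "-4.8 -3.8 0.1 0 0 0 12" --pt "-5.8 -4.9 0.1 0 0 0 12" --pt "-6.7 -6.1 0.1 0 0 0 12" --pt "-7.6 -7.4 0.1 0 0 0 12" --pt "-8.4 -8.7 0.1 0 0 0 12" --pt "-9.0 -10.1 0.1 0 0 0 12" --pt "-9.6 -11.6 0.1 0 0 0 12"

```text
clock: 16.25
ee_pos: [0.5959, 0.2102, 0.1672]
ee_rot: [3.038, -0.201, 0.653]
contact_force: [0.1, -0.3, 1.7]
width: 0.25
```

```bash
python3 arc.py 160 7.4
```

```text
clk 16.25 tip x,y,depth mm [-20.78  -7.45   7.4 ] ang -160.3 rad 22.07564706060441 F x,y,n [ 0.84 -0.24  1.43] tilt 0.08 w 0.2497308758787477 tq [-0.26  0.76 -0.13]
[[-0.3, -1.4, -0.0, 0.001, -0.001, -0.001, 12], [-0.7, -2.8, -0.0, 0.001, -0.001, -0.001, 12], [-1.0, -4.4, -0.0, 0.001, -0.001, -0.001, 12], [-1.1, -5.9, -0.0, 0.001, -0.001, -0.001, 12], [-1.2, -7.4, -0.0, 0.001, -0.001, -0.001, 12], [-1.1, -9.0, -0.0, 0.001, -0.001, -0.001, 12], [-1.0, -10.5, -0.0, 0.001, -0.001, -0.001, 12], [-0.7, -12.0, -0.0, 0.001, -0.001, -0.001, 12], [-0.3, -13.5, -0.0, 0.001, -0.001, -0.001, 12], [0.1, -14.9, -0.0, 0.001, -0.001, -0.001, 12]]
```

Call:
step_arm --pt "-0.3 -1.4 -0.1 0 0 0 12" --pt "-0.7 -2.8 -0.2 0 0 0 12" --pt "-1.0 -4.4 -0.3 0 0 0 12" --pt "-1.1 -5.9 -0.3 0 0 0 12" --pt "-1.2 -7.4 -0.3 0 0 0 12" --pt "-1.1 -9.0 -0.3 0 0 0 12" --pt "-1.0 -10.5 -0.3 0 0 0 12" --pt "-0.7 -12.0 -0.3 0 0 0 12" --pt "-0.3 -13.5 -0.3 0 0 0 12" --pt "0.1 -14.9 -0.3 0 0 0 12"

```text
clock: 17.25
ee_pos: [0.5978, 0.2249, 0.1673]
ee_rot: [3.037, -0.201, 0.653]
contact_force: [-1.2, -2.0, 1.1]
width: 0.251
```

```bash
python3 arc.py 200 7.1
```

```text
clk 17.25 tip x,y,depth mm [-20.85   7.34   7.27] ang 160.6 rad 22.099426684246374 F x,y,n [-0.44 -2.17  1.35] tilt 0.09 w 0.2508058255412947 tq [-0.71  1.24 -0.32]
[[0.8, -1.6, -0.2, 0.001, -0.001, -0.001, 12], [1.4, -2.9, -0.2, 0.001, -0.001, -0.001, 12], [2.2, -4.3, -0.2, 0.001, -0.001, -0.001, 12], [3.1, -5.5, -0.2, 0.001, -0.001, -0.001, 12], [4.0, -6.8, -0.2, 0.001, -0.001, -0.001, 12], [5.0, -7.9, -0.2, 0.001, -0.001, -0.001, 12], [6.1, -9.0, -0.2, 0.001, -0.001, -0.001, 12], [7.3, -10.0, -0.2, 0.001, -0.001, -0.001, 12], [8.6, -10.9, -0.2, 0.001, -0.001, -0.001, 12], [9.9, -11.7, -0.2, 0.001, -0.001, -0.001, 12]]
```

Call:
step_arm --pt "0.8 -1.6 -0.2 0 0 0 12" --pt "1.4 -2.9 -0.3 0 0 0 12" --pt "2.2 -4.3 -0.4 0 0 0 12" --pt "3.1 -5.5 -0.5 0 0 0 12" --pt "4.0 -6.8 -0.5 0 0 0 12" --pt "5.0 -7.9 -0.5 0 0 0 12" --pt "6.1 -9.0 -0.5 0 0 0 12" --pt "7.3 -10.0 -0.5 0 0 0 12" --pt "8.6 -10.9 -0.5 0 0 0 12" --pt "9.9 -11.7 -0.5 0 0 0 12"

```text
clock: 18.25
ee_pos: [0.6081, 0.2354, 0.1717]
ee_rot: [3.037, -0.201, 0.652]
contact_force: [-2.6, -0.9, 0.1]
width: 0.25
```

```bash
python3 arc.py 240 6.9
```

```text
clk 18.25 tip x,y,depth mm [-11.02  19.06   6.93] ang 120.0 rad 22.01744197287788 F x,y,n [-2.23 -1.2   1.11] tilt 0.09 w 0.2503814564006254 tq [-0.5   1.78 -0.31]
[[1.4, -0.7, -0.0, 0.001, -0.0, -0.001, 12], [2.8, -1.3, -0.0, 0.001, -0.0, -0.001, 12], [4.2, -1.8, -0.0, 0.001, -0.0, -0.001, 12], [5.7, -2.2, -0.0, 0.001, -0.0, -0.001, 12], [7.2, -2.6, -0.0, 0.001, -0.0, -0.001, 12], [8.7, -2.8, -0.0, 0.001, -0.0, -0.001, 12], [10.3, -2.9, -0.0, 0.001, -0.0, -0.001, 12], [11.8, -2.9, -0.0, 0.001, -0.0, -0.001, 12], [13.3, -2.8, -0.0, 0.001, -0.0, -0.001, 12], [14.8, -2.6, -0.0, 0.001, -0.0, -0.001, 12]]
```

Call:
step_arm --pt "1.4 -0.7 0 0 0 0 12" --pt "2.8 -1.3 0 0 0 0 12" --pt "4.2 -1.8 0 0 0 0 12" --pt "5.7 -2.2 0 0 0 0 12" --pt "7.2 -2.6 0 0 0 0 12" --pt "8.7 -2.8 0 0 0 0 12" --pt "10.3 -2.9 0 0 0 0 12" --pt "11.8 -2.9 0 0 0 0 12" --pt "13.3 -2.8 0 0 0 0 12" --pt "14.8 -2.6 0 0 0 0 12"

```text
clock: 19.25
ee_pos: [0.622, 0.2362, 0.1779]
ee_rot: [3.038, -0.201, 0.652]
contact_force: [-2.3, 0.4, -0.5]
width: 0.249
```

```bash
python3 arc.py 280 7.1
```

```text
clk 19.25 tip x,y,depth mm [ 4.   21.76  6.85] ang 79.6 rad 22.120594015594612 F x,y,n [-2.28  0.1   0.52] tilt 0.08 w 0.2490634432724246 tq [-0.01  1.98 -0.13]
[[1.3, 0.5, 0.2, 0.001, -0.0, -0.001, 12], [2.8, 0.9, 0.3, 0.001, -0.0, -0.001, 12], [4.3, 1.4, 0.3, 0.001, -0.0, -0.001, 12], [5.7, 2.0, 0.3, 0.001, -0.0, -0.001, 12], [7.0, 2.7, 0.3, 0.001, -0.0, -0.001, 12], [8.3, 3.6, 0.3, 0.001, -0.0, -0.001, 12], [9.6, 4.5, 0.3, 0.001, -0.0, -0.001, 12], [10.7, 5.4, 0.3, 0.001, -0.0, -0.001, 12], [11.9, 6.5, 0.3, 0.001, -0.0, -0.001, 12], [12.9, 7.6, 0.3, 0.001, -0.0, -0.001, 12]]
```

Call:
step_arm --pt "1.3 0.5 0.2 0 0 0 12" --pt "2.8 0.9 0.3 0 0 0 12" --pt "4.3 1.4 0.4 0 0 0 12" --pt "5.7 2.0 0.5 0 0 0 12" --pt "7.0 2.7 0.5 0 0 0 12" --pt "8.3 3.6 0.5 0 0 0 12" --pt "9.6 4.5 0.5 0 0 0 12" --pt "10.7 5.4 0.5 0 0 0 12" --pt "11.9 6.5 0.5 0 0 0 12" --pt "12.9 7.6 0.5 0 0 0 12"

```text
clock: 20.25
ee_pos: [0.6329, 0.2272, 0.1828]
ee_rot: [3.038, -0.201, 0.653]
contact_force: [-2.3, 1.4, -0.9]
width: 0.248
```

```bash
python3 arc.py 320 7.4 4.4
```

```text
clk 20.25 tip x,y,depth mm [16.96 14.28  7.33] ang 40.1 rad 22.16812330653124 F x,y,n [-2.63  1.04  0.25] tilt 0.06 w 0.24822237029846014 tq [0.52 2.23 0.07]
[[1.0, 1.5, 0.1, 0.001, -0.0, -0.001, 12], [1.9, 2.9, 0.1, 0.001, -0.0, -0.001, 12], [2.7, 4.4, 0.1, 0.001, -0.0, -0.001, 12], [3.4, 5.9, 0.1, 0.001, -0.0, -0.001, 12], [4.0, 7.5, 0.1, 0.001, -0.0, -0.001, 12], [4.5, 9.1, 0.1, 0.001, -0.0, -0.001, 12], [4.8, 10.8, 0.1, 0.001, -0.0, -0.001, 12], [5.0, 12.5, 0.1, 0.001, -0.0, -0.001, 12], [5.1, 14.1, 0.1, 0.001, -0.0, -0.001, 12], [5.0, 15.8, 0.1, 0.001, -0.0, -0.001, 12]]
```

Call:
step_arm --pt "1.0 1.5 0.2 0 0 0 12" --pt "1.9 2.9 0.3 0 0 0 12" --pt "2.7 4.4 0.3 0 0 0 12" --pt "3.4 5.9 0.3 0 0 0 12" --pt "4.0 7.5 0.3 0 0 0 12" --pt "4.5 9.1 0.3 0 0 0 12" --pt "4.8 10.8 0.3 0 0 0 12" --pt "5.0 12.5 0.3 0 0 0 12" --pt "5.1 14.1 0.3 0 0 0 12" --pt "5.1 15.6 0.3 0 0 0 12"

```text
clock: 21.25
ee_pos: [0.6356, 0.2111, 0.1847]
ee_rot: [3.038, -0.201, 0.653]
contact_force: [-2.3, 1.8, -0.7]
width: 0.25
```

Run:
```python
from h import *
stat()
im,d=snap("side","side6"); u,v=map(int,proj("side",HOLE)); cv2.imwrite("pics/side6c.png",cv2.resize(im[v-80:v+50,u-60:u+65,::-1],None,fx=4,fy=4,interpolation=cv2.INTER_CUBIC))
a=cv2.imread("pics/side5.png").astype(int); b=im[...,::-1].astype(int)
f=np.abs(a-b).sum(2); print("diff in block lower region",f[v:v+50,u-60:u+60].mean())
o,p,r=cur()
print(rows([(tp(-2,d),RW) for d in (.006,.003,-.003,-.012,-.025,-.04,-.055,-.07,-.08,-.083)],12))
```

```text
clk 21.25 tip x,y,depth mm [22.17 -1.38  7.53] ang -3.6 rad 22.21282552497056 F x,y,n [-2.62  1.45  0.39] tilt 0.06 w 0.24994327403379193 tq [0.85 1.77 0.3 ]
diff in block lower region 2.114
[[-0.1, -0.9, -1.5, 0.001, -0.001, -0.001, 12], [-0.1, -0.9, -4.5, 0.001, -0.001, -0.001, 12], [-0.1, -0.9, -10.5, 0.001, -0.001, -0.001, 12], [-0.1, -0.9, -19.5, 0.001, -0.001, -0.001, 12], [-0.1, -0.8, -32.5, 0.001, -0.001, -0.001, 12], [-0.1, -0.8, -47.5, 0.001, -0.001, -0.001, 12], [-0.1, -0.8, -62.5, 0.001, -0.001, -0.001, 12], [-0.1, -0.8, -77.5, 0.001, -0.001, -0.001, 12], [-0.1, -0.8, -87.5, 0.001, -0.001, -0.001, 12], [-0.1, -0.8, -90.5, 0.001, -0.001, -0.001, 12]]
```

View pics/side6c.png

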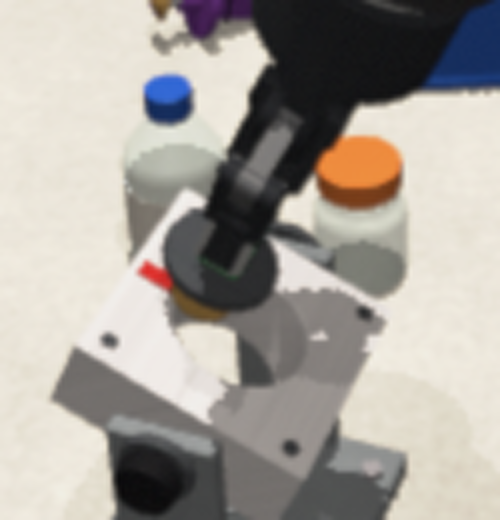

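The blade is back by the mark after a 9 s round, and the block looks unchanged. I lift off square to the face.

Call:
step_arm --pt "0 0 -3 0 0 0 12" --pt "0 0 -8 0 0 0 12" --pt "0 0 -16 0 0 0 12" --pt "0 0 -28 0 0 0 12" --pt "0 0 -42 0 0 0 12" --pt "0 0 -56 0 0 0 12" --pt "0 0 -70 0 0 0 12" --pt "0 0 -82 0 0 0 12" --pt "0 0 -89 0 0 0 12" --pt "0 0 -91 0 0 0 12"

```text
clock: 22.3
ee_pos: [0.5984, 0.2161, 0.269]
ee_rot: [3.039, -0.201, 0.655]
contact_force: [-0.1, -0.9, -2.0]
width: 0.251
```

Run:
```python
from h import *
stat()
o,p,r=cur(); T=Rdown(280)
tgt=np.array([.6301,-.2082,.262])   # same xy as at lift (TCP at grasp)
rel=(r.inv()*T).as_rotvec(); ps=[]
m=17
for i in range(1,m+1):
    s=ss(i/m); ps.append((p+s*(tgt-p),r*R.from_rotvec(s*rel)))
show(rows(ps,12)); print(p)
```

```text
clk 22.3 tip x,y,depth mm [ 22.53  -1.26 -84.73] ang -3.2 rad 22.56979667241748 F x,y,n [-0.81 -0.87 -1.79] tilt 0.12 w 0.2513296375142569 tq [0.23 1.37 0.01]
[[0.8, 4.2, 0.4, 0.001, -0.004, -0.003, 12],
[2.9, 15.9, 1.6, 0.002, -0.016, -0.012, 12],
[6.3, 34.3, 3.5, 0.005, -0.035, -0.025, 12],
[10.8, 58.3, 5.9, 0.009, -0.059, -0.042, 12],
[16.0, 86.9, 8.7, 0.013, -0.088, -0.063, 12],
[21.9, 119.0, 12.0, 0.018, -0.12, -0.086, 12],
[28.3, 153.7, 15.5, 0.024, -0.155, -0.111, 12],
[35.0, 189.9, 19.1, 0.029, -0.192, -0.138, 12],
[41.8, 226.6, 22.8, 0.035, -0.229, -0.164, 12],
[48.5, 262.7, 26.5, 0.04, -0.266, -0.191, 12]]

[[54.9, 297.4, 30.0, 0.046, -0.301, -0.216, 12],
[60.8, 329.5, 33.2, 0.051, -0.333, -0.239, 12],
[66.1, 358.1, 36.1, 0.055, -0.362, -0.26, 12],
[70.5, 382.1, 38.5, 0.059, -0.386, -0.277, 12],
[73.9, 400.5, 40.3, 0.062, -0.405, -0.291, 12],
[76.0, 412.3, 41.5, 0.063, -0.417, -0.299, 12],
[76.8, 416.4, 41.9, 0.064, -0.421, -0.302, 12]]

[0.59842189 0.21607184 0.26899449]
```

Call:
step_arm --pt "1.5 8 1 0 -0.01 -0.005 12" --pt "5 28 3 0.005 -0.028 -0.02 12" --pt "11 58 6 0.009 -0.059 -0.042 12" --pt "17 92 9 0.014 -0.093 -0.067 12" --pt "24 130 13 0.02 -0.132 -0.094 12" --pt "31 168 17 0.026 -0.17 -0.122 12" --pt "38.5 208 21 0.032 -0.21 -0.151 12" --pt "45.5 247 25 0.038 -0.25 -0.179 12" --pt "53 287 29 0.044 -0.29 -0.208 12" --pt "59.5 322 32.5 0.05 -0.326 -0.234 12"

```text
clock: 23.3
ee_pos: [0.6228, -0.1146, 0.2629]
ee_rot: [3.129, 0.168, 0.147]
contact_force: [0.5, 0.9, -2.6]
width: 0.249
```

Run:
```python
from h import *
o,p,r=cur(); T=Rdown(280)
tgt=np.array([.6301,-.2082,.25]); print(p)
show(rows(line(tgt,T,6,False),12))
```

```text
[ 0.62278141 -0.11464453  0.2629026 ]
[[-0.7, 15.6, 2.3, 0.002, -0.015, -0.011, 12],
[-1.3, 31.2, 4.5, 0.004, -0.031, -0.023, 12],
[-2.0, 46.8, 6.8, 0.007, -0.046, -0.034, 12],
[-2.6, 62.4, 9.0, 0.009, -0.062, -0.045, 12],
[-3.3, 78.1, 11.3, 0.011, -0.077, -0.056, 12],
[-3.9, 93.7, 13.5, 0.013, -0.093, -0.068, 12]]
```

Call:
step_arm --pt "-1.2 28 3 0.004 -0.028 -0.02 12" --pt "-2.2 53 6 0.008 -0.053 -0.038 12" --pt "-3 73 9 0.01 -0.073 -0.053 12" --pt "-3.6 86 11 0.012 -0.086 -0.063 12" --pt "-3.9 92 13 0.013 -0.092 -0.067 12" --pt "-3.9 93.7 13.5 0.013 -0.093 -0.068 12" --pt "-3.9 93.7 13.5 0.013 -0.093 -0.068 12" --pt "-3.9 93.7 13.5 0.013 -0.093 -0.068 12" --pt "-3.9 93.7 13.5 0.013 -0.093 -0.068 12" --pt "-3.9 93.7 13.5 0.013 -0.093 -0.068 12"

```text
clock: 24.3
ee_pos: [0.6302, -0.2077, 0.2505]
ee_rot: [3.129, 0.276, 0.001]
contact_force: [-1.1, 0.0, -1.0]
width: 0.253
```

Run:
```python
from h import *
o,p,r=cur(); T=Rdown(280); print(p,o["contact_force"])
for n in("side","top"):
    im,d=snap(n,n+"7"); u,v=map(int,proj(n,[.63,-.208,.12])); cv2.imwrite(f"pics/{n}7c.png",cv2.resize(im[max(0,v-80):v+60,u-70:u+70,::-1],None,fx=4,fy=4,interpolation=cv2.INTER_CUBIC))
zs=[.245,.22,.195,.17,.15,.135,.12,.108,.1,.096]
show(rows([([.6298,-.2082,z],T) for z in zs],12))
```

```text
[ 0.63018086 -0.20770749  0.25049715] [-1.05113281  0.00319449 -1.00277361]
[[-0.4, 0.3, 5.3, 0.0, -0.0, 0.001, 12],
[-0.4, 0.3, 30.3, 0.0, -0.0, 0.001, 12],
[-0.4, 0.3, 55.3, 0.0, -0.0, 0.001, 12],
[-0.5, 0.3, 80.3, 0.0, -0.0, 0.001, 12],
[-0.5, 0.3, 100.3, 0.0, -0.0, 0.001, 12],
[-0.5, 0.3, 115.3, 0.0, -0.0, 0.001, 12],
[-0.5, 0.2, 130.3, 0.0, -0.0, 0.001, 12],
[-0.5, 0.2, 142.3, 0.0, -0.0, 0.001, 12],
[-0.5, 0.2, 150.3, 0.0, -0.0, 0.001, 12],
[-0.5, 0.2, 154.3, 0.0, -0.0, 0.001, 12]]
```

View pics/side7c.png

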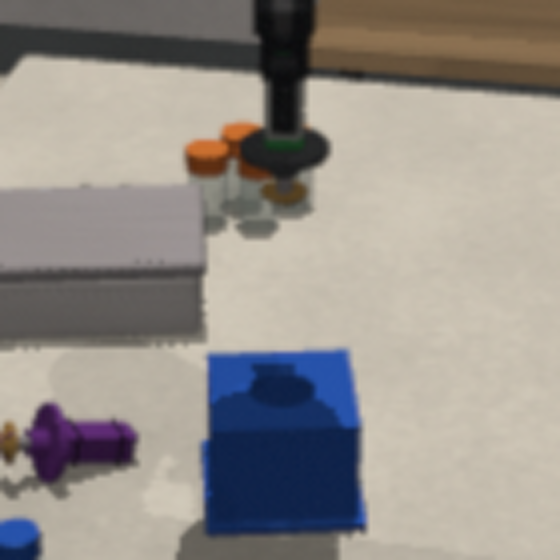

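View pics/top7c.png

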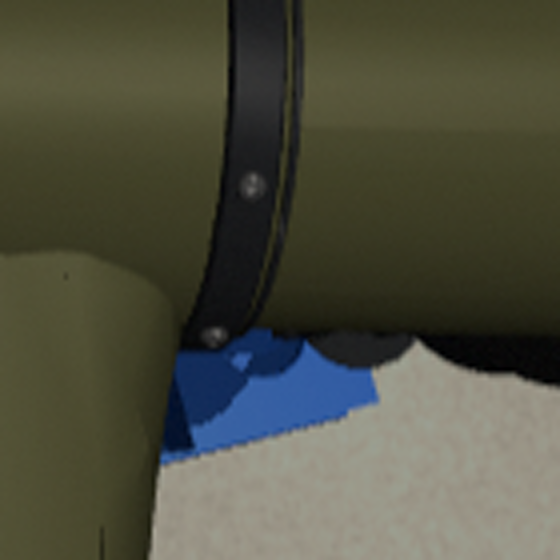

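The side view shows the blade (285,190) hanging in line above the open stand hole (283,385). I lower it.

Call:
step_arm --pt "0 0 8 0 0 0 12" --pt "0 0 28 0 0 0 12" --pt "0 0 52 0 0 0 12" --pt "0 0 76 0 0 0 12" --pt "-0.2 0.2 98 0 0 0 12" --pt "-0.3 0.3 115 0 0 0 12" --pt "-0.3 0.3 130 0 0 0 12" --pt "-0.3 0.3 142 0 0 0 12" --pt "-0.3 0.3 149 0 0 0 12" --pt "-0.3 0.3 152 0 0 0 12"

```text
clock: 25.4
ee_pos: [0.6298, -0.2082, 0.0977]
ee_rot: [3.129, 0.275, -0.0]
contact_force: [-0.3, -0.2, -2.3]
width: 0.251
```

Run:
```python
from h import *
o,p,r=cur(); print(p,o["contact_force"],o["width"])
im,d=snap("side","side8"); n="side"; u,v=map(int,proj(n,[.63,-.208,.12])); cv2.imwrite(f"pics/{n}8c.png",cv2.resize(im[max(0,v-60):v+60,u-60:u+60,::-1],None,fx=4,fy=4,interpolation=cv2.INTER_CUBIC))
```

```text
[ 0.62983175 -0.20820825  0.09767389] [-0.29305177 -0.21456037 -2.30062569] 0.25099461008704926
```

View pics/side8c.png

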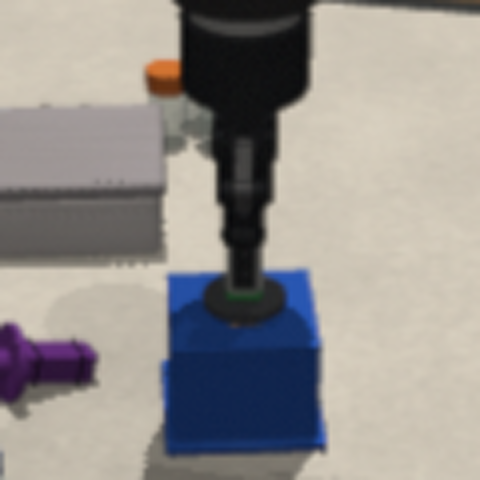

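The blade is inside the hole with no contact force. I lower the last 7 mm slowly.

Call:
step_arm --pt "0 0 2 0 0 0 12" --pt "0 0 4 0 0 0 12" --pt "0 0 5 0 0 0 12" --pt "0 0 5.8 0 0 0 12" --pt "0 0 6.3 0 0 0 12" --pt "0 0 6.7 0 0 0 12" --pt "0 0 7 0 0 0 12" --pt "0 0 7 0 0 0 12" --pt "0 0 7 0 0 0 12" --pt "0 0 7 0 0 0 12"

```text
clock: 26.45
ee_pos: [0.6299, -0.2082, 0.091]
ee_rot: [3.129, 0.275, 0.0]
contact_force: [-0.9, 1.3, -0.3]
width: 0.247
```

Call:
step_arm --pt "0 0 0 0 0 0 24" --pt "0 0 0 0 0 0 28" --pt "0 0 0 0 0 0 34" --pt "0 0 0 0 0 0 44" --pt "0 0 0 0 0 0 56" --pt "0 0 0 0 0 0 70" --pt "0 0 0 0 0 0 80" --pt "0 0 -2 0 0 0 85" --pt "0 0 -8 0 0 0 85" --pt "0 0 -18 0 0 0 85"

```text
clock: 27.45
ee_pos: [0.6296, -0.2082, 0.109]
ee_rot: [-3.129, -0.275, 0.002]
contact_force: [-0.6, -0.1, 0.0]
width: 0.994
```

Call:
step_arm --pt "0 0 -12 0 0 0 85" --pt "0 0 -28 0 0 0 85" --pt "0 0 -48 0 0 0 85" --pt "0 0 -72 0 0 0 85" --pt "0 0 -98 0 0 0 85" --pt "0 0 -124 0 0 0 85" --pt "0 0 -145 0 0 0 85" --pt "0 0 -160 0 0 0 85" --pt "0 0 -168 0 0 0 85" --pt "0 0 -170 0 0 0 85"

```text
clock: 28.45
ee_pos: [0.63, -0.2083, 0.281]
ee_rot: [3.129, 0.275, 0.002]
contact_force: [-0.6, -0.8, -0.8]
width: 0.994
```

Run:
```python
from h import *
o,p,r=cur(); print(p,o["contact_force"],o["width"],o["clock"])
im,d=snap("side","side9"); n="side"; cv2.imwrite(f"pics/side9c.png",cv2.resize(im[110:350,150:430,::-1],None,fx=2.8,fy=2.5,interpolation=cv2.INTER_CUBIC))
P=cloud("side",d); h=cv2.cvtColor(im,cv2.COLOR_RGB2HSV)
g=(h[...,0]>45)&(h[...,0]<75)&(h[...,1]>120)&(h[...,2]>30)&(P[...,2]>.085)&(P[...,2]<.2)&(P[...,1]<0)
v,u=np.nonzero(g); print(g.sum(),u.mean(),v.mean(),P[g].mean(0),P[g].max(0))
m=np.zeros(d.shape,bool); m[244:326,192:274]=1
for f in("side0","side9"):
    D=np.load(f"pics/{f}.npy"); Q=cloud("side",D); print(D[250:320:20,200:260:20])
    k=m&(Q[...,2]>.085)
    # face points by ref plane
    c=HOLE; k&=np.abs((Q-c)@N)<.008; q=Q[k]; nn=np.linalg.svd(q-q.mean(0))[2][2]; nn*=np.sign(nn[2]); print(f,nn,q.mean(0),np.degrees(np.arccos(nn[2])))
```

```text
[ 0.63003816 -0.20829366  0.28096261] [-0.554183   -0.79664472 -0.79171339] 0.9937631163188195 28.45
141 285.59574468085106 171.1631205673759 [ 0.6274687  -0.19674582  0.11089667] [ 0.63667351 -0.18905379  0.13473892]
[[1.1757064  0.92569727 1.180588  ]
 [1.1209636  0.89326406 0.9275373 ]
 [0.8595496  0.8620245  0.99883884]
 [1.0240374  0.84045804 0.8562226 ]]
side0 [-0.40741611  0.06091409  0.91120886] [0.63264684 0.22117506 0.13622056] 24.327054972395864
[[1.1747153  0.92564356 1.1706334 ]
 [1.1192465  0.8909726  0.924677  ]
 [0.8619834  0.86253303 1.000762  ]
 [1.0248213  0.8417517  0.8577839 ]]
side9 [-0.40653355  0.06058605  0.91162482] [0.63268953 0.22102922 0.13627381] 24.269136302973287
```

View pics/side9c.png

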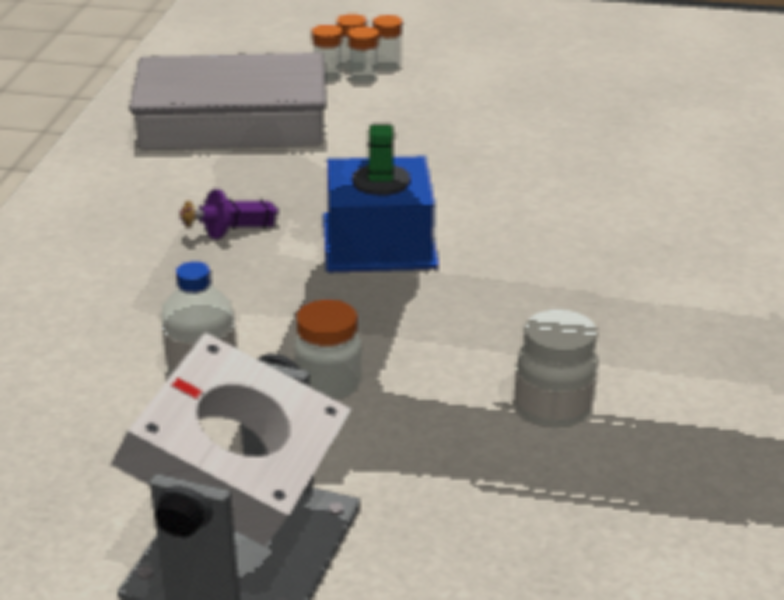

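The tool hangs upright in the stand (382,150), and the block tilt reads 24.3° both before and after. The bottle and jars look unmoved and the gripper is clear, so I hand in.

Run:
```python
from h import *
print(ctrl.close_job())
```

```text
the job is handed in; nothing more can be done
None
```

The job is handed in at about 28.5 s of the 72 s allowed; no verdict was reported. I took the green deburring tool from its stand and ran the blade once clockwise round the hole. I then hung the tool back upright, let go and moved the gripper clear.

- **Round:** it ran from the red mark back to the mark in 9.0 s, going about 4° past it. The path stayed at 22.0–22.2 mm radius and the tool within 0.1° of square to my measured face.
- **Blade pressure:** readings at the end of each second gave about 2.1–3.3 N along the tool, so I put the blade roughly 2–6 mm in, clear of the 10 mm stop. These readings carry about 0.3–0.5 N of noise. The force was higher on the downhill side, probably because my estimate of the hole's centre was about a millimetre off, so I eased the depth there.
- **Last side picture:** the handle is upright, flange on the stand, within about 1 pixel of where it stood before the grasp. The block face measures 24.3° both before and after. The bottle, the two jars and the purple tool look unmoved.
- **Disagreement:** the two cameras differed by about 4–6 mm in y and 2–3 mm in height. I settled this with the handle position found by pinching it, the block's known height and overlays of the predicted outlines on both pictures.

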